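# Release the ratchet of a syringe press and take out the empty barrel

### The arm

A 6-joint arm with a two-finger parallel gripper is mounted at the origin on a cart in front of the work surface, level with it; the furniture and walls round the work are solid. World frame = base frame: x ahead of the robot, y to its left, z up, the work surface at z = 0. Lengths are in mm, angles in rad, forces in N, time in s.
With the tool pointing down it reaches from about 350 to 775 mm from the base axis. Payload 7.3 kg.
Tool frame: the origin (TCP) lies on the mounting face of the last link; the fingertips stand 178 mm ahead of it and the grasp point (between the pads) lies 159 mm ahead of it; z points along the fingers, y is the line along which they close (so a half turn about z gives the same grasp; the last joint's range is limited). The gripper opens to 92 mm and grips with 3 to 60 N. Pads are 19 mm wide; open, the fingers measure 130 mm over their backs; the gripper's body (75 mm by 190 mm) begins 47 mm behind the grasp point.
Start: joints at [-1.372, 0.342, 1.524, -0, 1.275, -0.146], TCP at [177.474, -494.096, 404.741] pointing down, gripper open.
Joint ranges: [-2.53, 2.53], [-0.77, 2.02], [0.04, 2.7], [-1, 4.14], [0.28, 2.66], [-3.11, 3.11]. Speed limits (rad/s): [2.57, 2.57, 3.14, 3.14, 3.14, 3.14].

### API

Orientations are given as [roll, pitch, yaw] about the fixed x, y, z axes, in that order (R = Rz(yaw) Ry(pitch) Rx(roll)).
In Python, from plant import bot gives the robot as it stands.
- The arm moves only by the tool shift_gripper, called after "Call:" as name(argument=value, ...), one argument or row to a line, values as JSON. Schema: {"type":"object","properties":{"segments":{"type":"array","items":{"type":"array","prefixItems":[{"type":"number"},{"type":"array","items":{"type":"number"},"minItems":3,"maxItems":3},{"type":"number"}],"minItems":3,"maxItems":3},"minItems":1,"maxItems":5},"only":{"type":"string"},"quiet":{"type":"boolean"},"lines":{"type":"string"}},"required":["segments"],"additionalProperties":false}. segments is a list of rows, 1 to 5 of them, each written [opening, [dx, dy, dz], turn]: the finger opening in mm, then dx, dy, dz in mm, then a turn about the tool's z in rad; each row is the pose to reach, as a shift and turn from the pose commanded when the call began, along the tool's axes at that moment; what a row does not reach only later rows make up. A row lasts 1/8 s, in which the tool goes at most 62.5 mm and 0.188 rad, less where a joint would pass 70% of its speed; a pose out of reach is approached as far as the arm can. The fingers move at their own pace and stop on an object; the grip force is fixed at half the most. Time passes only in rows, so rows that do not move let the fingers close. The tool returns the time, the measured TCP pose, the force, the opening and the grip force at its end. only (a regular expression) keeps the lines of the reply that match it, lines (a string "A,B") keeps lines A to B, and quiet returns only ok. Input that does not fit is refused with a message, and nothing moves.
- bot.get_obs(): the state, without advancing time (a new reading comes with each control period).
- bot.capture(name): name is "side" or "top"; returns a dict with "color" (400x640x3 uint8, red, green, blue), "K" (3x3 intrinsics, pixels), "R" (3x3) and "t" (3): a world point X has camera coordinates R X + t. Camera axes: x right, y down, z forward; pixel columns grow to the right and rows downward; lengths in mm; the calibration is good to about 2 mm. A picture is of the moment at which its call begins. There is no depth.
- bot.close_job(): hands the job in; it is judged then, once.
The state is a dict: "time": time; "joint_positions": joint angles; "dq": joint speeds; "tau": joint torques, N m; "tool_pos": TCP position; "tcp_rot": TCP orientation; "contact_force": force on the tool from outside, world axes, zero at the start; "moment": the same for the moment, N m; "grip_width": finger opening in mm; "finger_force": force on a finger pad.
Only numpy, scipy, OpenCV 4.12 (cv2) and the standard library are available. Lean on these libraries where they do the work, as an engineer would, in place of code of your own. Each camera call takes 0.05 s, during which the arm holds its last target. There are 200 camera calls.

### The job

The syringe barrel in the bench press is empty. Lift the ratchet pawl by its pin and throw it right over to the right until it rests back on its stop, wind the crank backwards (clockwise as you face the wheel) until the ram is fully home, then lift the empty barrel out and lay it down gently in the steel tray, leaving the pawl thrown back and the ram home. Do not push the other things on the desk about.

Things in the scene. Friction and masses are not known exactly. Their poses are not given: they have to be found in the camera images.
- press: Grey syringe press, fixed. Origin on the desk below the ram's axis, in line with the wheel's shaft; x from front to back, y left as one faces its front, z up. Base plate x -36 to 30, y -96 to 186 mm, 18 high; gear housing x -18 to 20, y -40 to 38, 123 high; pawl bracket x -22 to -13, y -95 to -50, 168 high. Ram: rack bar along y at z 102, round 32 mm pusher on its left end
- shaft (a point): Axis of the upright ratchet wheel, mid-thickness (press frame -28, 0, 80 mm). The wheel is steel, 110 mm across its 18 saw teeth, 8 mm thick, in front of the housing, and turns about the press's x axis; an aluminium crank arm on its front carries the handle
- wheel (a joint): Turn of wheel and crank, rad: 0 = ram fully home (hard stop), up to 5.8; grows counter-clockwise as one faces the wheel, moving the ram 15 mm per rad into the barrel. The pawl, lying on the wheel, blocks winding back (clockwise). At 0 the handle is right of the shaft, 1.57 above it, 3.14 left, 4.71 below. Friction about 0.13 N m (3 to 4 N at the handle); it stays where it is left
- crank_handle (a point): Grip point on the axis of the crank handle, 46 mm in front of the crank arm. The handle is a round black sleeve, spinning freely on its pin, 18 mm diameter, 70 mm long, parallel to the shaft, its axis 40 mm from the shaft's; the point is 42 mm from its inner and 28 mm from its outer end. It circles 40 to 120 mm above the desk, with open space in front of the press
- pawl (a joint): Swing of the pawl, rad. Near 0 (-0.1 to 0.25) it lies on top of the wheel, nose in the teeth; grows as it is lifted up and over to the right (clockwise as one faces the wheel) to its stop at 1.9. Its weight (180 g, no spring) drops it on the wheel when let go below 1.0 and on to the stop when let go above 1.2. Thrown back, it reaches 215 mm above the desk
- pawl_pivot (a point): Point on the pawl's pivot axis, parallel to the shaft (press frame -28, -70, 140 mm)
- pawl_pin (a point): Grip point on the pawl's lift pin: round steel, 12 mm diameter, parallel to the shaft, standing 40 mm out of the pawl's front with a 15 mm head; the point is 23 mm in front of the pawl. It goes round the pivot's axis at 42 mm: at pawl 0 it lies 27 mm left of and 32 mm above the pivot, at 1.9 it lies 39 mm right of and 15 mm above it
- cradle (a point): Middle of the barrel's seat, on the ram's axis (press frame 0, 116, 102 mm), between two upward-open V blocks at press y 70 to 86 and 147 to 161, tops 97 mm above the desk. Between them nothing stands beside or below the barrel but the base. The barrel's flange stands in an upward-open slot at press y 60 to 70
- barrel: Empty white syringe barrel: tube of 48 mm outer, 40 mm inner diameter, 0.08 to 0.17 kg. Origin on its axis, y along it to the nozzle: open rear end with flange (79 wide along x, 54 high, 5 thick) at y -54, closed front at 49, nozzle tip at 70 mm. Starts in the cradle, y along the press's y, the pusher inside; lifts straight up once the ram is home (pusher 12 mm behind the flange). Grip across x
- tray: Shallow steel tray, loose, 0.8 kg, outside 140 mm (its x) by 180 mm (its y), 22 mm high, walls and floor 4 mm thick, to the right of the press; origin at the centre of its underside
- light_source_1: the lowest of a stack of three fixed white instrument boxes behind the work, together 260 mm high; its front face is 102 mm in front of its origin (-x), knobs 116 mm; it spans 175 mm to either side (y). Carry things past in front of it
- full_syringe: bystander: full spare syringe with cap and plunger, lying on the desk behind the press; 190 mm long, 54 mm high
- timer: bystander: small white timer, 62x62x18 mm, lying flat behind the press
- hex_driver: bystander: small screwdriver, 154 mm long, 17 mm high, lying between press and tray

How it is judged:
By the outcome, as a careful person would: the job done as asked, in the order asked, and still so for the second after the job is handed in, with the robot touching nothing.
It also fails if it takes over 72 s, if anything falls off the work surface, if the arm or the gripper's body presses on something with over 40 N, if the wrist force passes 120 N, or if a joint passes its speed limit or range.

## Working session

There is one attempt and no reset: what is moved stays moved. The work goes in short steps, Python scripts to look and compute and a tool call to move; the robot and the scene stay as the last step left them, time stands still between calls to the robot, and variables do not carry over. Pictures are saved under pics/ and viewed, at most 10 in all, crops included, and the job is handed in when it is done.

```bash
ls; mkdir -p pics
```

Run:
```python
from plant import bot
import cv2,numpy as np
o=bot.get_obs();print({k:np.round(v,3).tolist() for k,v in o.items()})
for n in("side","top"):
    c=bot.capture(n);cv2.imwrite(f"pics/{n}0.png",c["color"][:,:,::-1]);np.savez(f"{n}0.npz",**c)
    print(n,np.round(c["K"],1).tolist(),np.round(c["R"],4).tolist(),np.round(c["t"],1).tolist(), np.round(-c["R"].T@c["t"],0))
```

Run:
```python
import cv2
for n in("side","top"):
    i=cv2.imread(f"pics/{n}0.png");cv2.imwrite(f"pics/{n}0b.png",cv2.resize(i,(800,500),interpolation=cv2.INTER_CUBIC))
```

```text
(no output)
```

View pics/side0b.png

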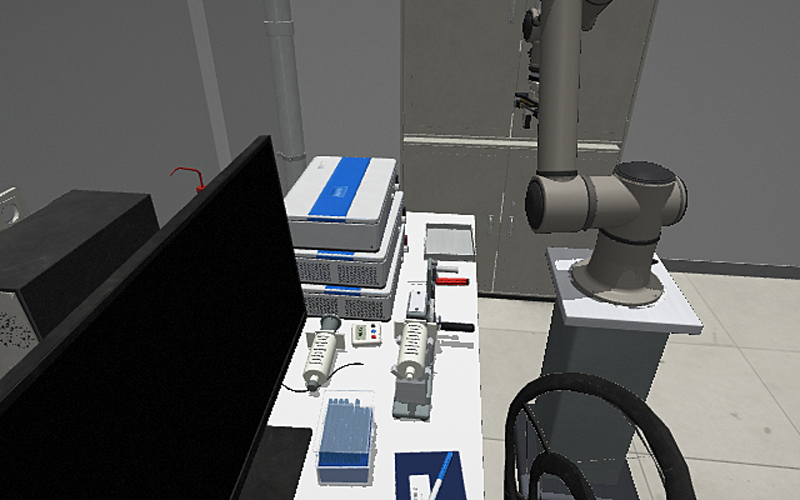

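View pics/top0b.png

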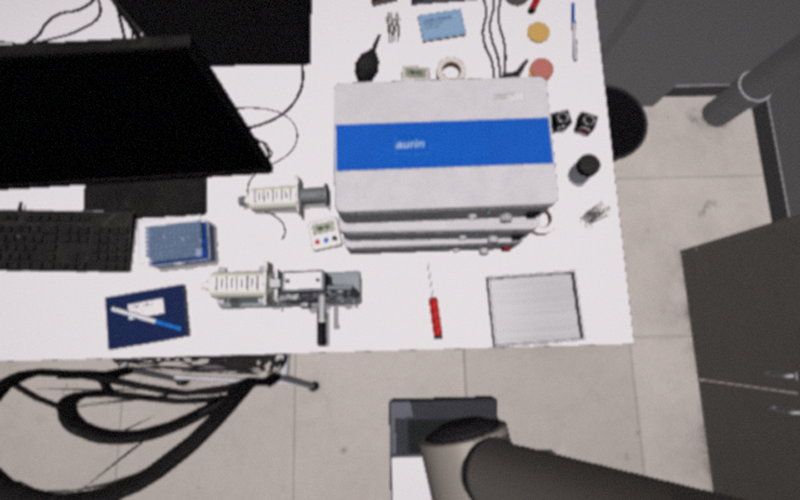

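The side view shows the press (px ~395–435, 260–415), with the tray beyond it at ~(450,240). The top view shows the press at (205–360, 265–310), the crank handle pointing at the viewer at (322,330), the driver at (435,310) and the tray at (488–580, 272–345). I'll enlarge both.

Run:
```python
import cv2,numpy as np
def crop(n,c0,r0,w,h,s,out):
    i=cv2.imread(f"pics/{n}.png")[r0:r0+h,c0:c0+w]
    i=cv2.resize(i,None,fx=s,fy=s,interpolation=cv2.INTER_CUBIC)
    for k in range(0,w,10):
        cv2.putText(i,str(c0+k),(k*s,8),0,.3,(0,0,255),1);cv2.line(i,(k*s,10),(k*s,14),(0,0,255),1)
    for k in range(0,h,10):
        cv2.putText(i,str(r0+k),(0,k*s+4),0,.3,(0,0,255),1);cv2.line(i,(20,k*s),(26,k*s),(0,0,255),1)
    cv2.imwrite(out,i)
crop("top0",160,205,133,75,6,"pics/c1.png")
crop("side0",305,170,85,170,1*3,"pics/x.png")
crop("side0",310,200,80,75,8,"pics/c2.png")
```

```text
(no output)
```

View pics/c1.png

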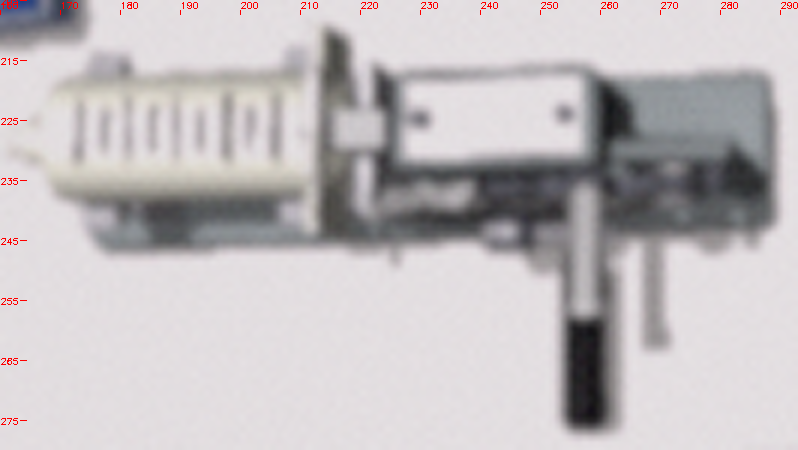

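View pics/c2.png

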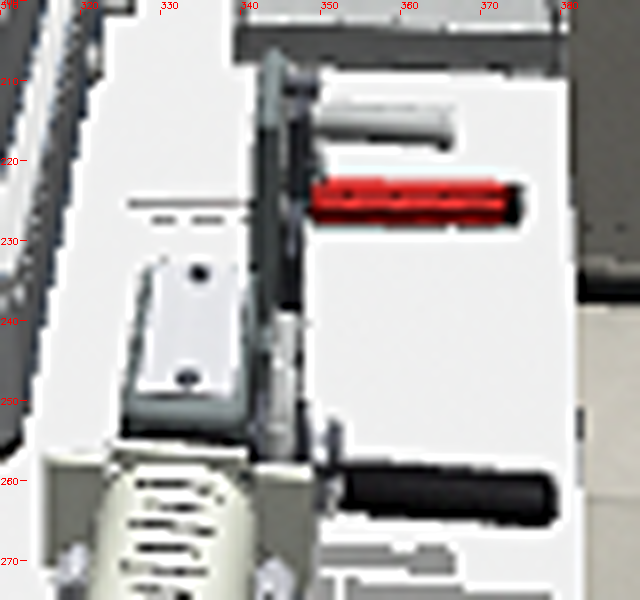

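The top crop shows the pin (light) at col 257, rows 235–257, and the handle (black) directly below it with its outer end at (257.5,276). The side crop shows the pin's head end at (365.5,215) and the handle from (352,259.5) to (379,261.5). Next I'll triangulate these.

Create h.py:
```python
import numpy as np,cv2
def P(n,f=None):
    c=np.load(f or f"{n}0.npz");return c["K"]@np.c_[c["R"],c["t"]]
def tri(t,s):
    X=cv2.triangulatePoints(P("top"),P("side"),np.float64(t),np.float64(s)).ravel();X=X[:3]/X[3]
    e=[np.round(proj(n,X)-np.array(p),1).tolist() for n,p in(("top",t),("side",s))]
    return np.round(X,1),e
def proj(n,X):
    x=P(n)@np.r_[X,1];return x[:2]/x[2]
def onz(n,p,z):
    c=np.load(f"{n}0.npz");d=c["R"].T@np.linalg.solve(c["K"],[p[0],p[1],1.]);o=-c["R"].T@c["t"]
    return np.round(o+d*(z-o[2])/d[2],1)
```

Run:
```python
from h import *
for k,t,s in [("handle out",(257.5,276),(379,261.5)),("pin out",(257,257.5),(366,215.3)),("scrL",(230,224.5),(333,247)),("scrR",(254,224),(334,234)),("nozzle",(161,230),(329,301))]: print(k,*tri(t,s))
for p in [(390,221),(460,217),(466,273),(398,277)]: print("tray",onz("top",p,22))
for p in [(346,238),(350.5,270),(343.5,211)]: print("driver",onz("top",p,8))
for p in [(287,217),(288,242)]: print("base",onz("top",p,18))
print("bracket side top corner",onz("side",(343.5,206.5),168))
import cv2
def crop(n,c0,r0,w,h,s):
    i=cv2.imread(f"pics/{n}.png")[r0:r0+h,c0:c0+w]
    i=cv2.resize(i,None,fx=s,fy=s,interpolation=cv2.INTER_CUBIC)
    for k in range(0,w,10):
        cv2.putText(i,str(c0+k),(k*s,8),0,.3,(0,0,255),1);cv2.line(i,(k*s,10),(k*s,14),(0,0,255),1)
    for k in range(0,h,10):
        cv2.putText(i,str(r0+k),(0,k*s+4),0,.3,(0,0,255),1);cv2.line(i,(20,k*s),(26,k*s),(0,0,255),1)
    return i
a=crop("side0",305,240,80,100,5);b=crop("top0",380,205,98,80,4);c=crop("side0",330,170,65,50,6)
o=np.zeros((600,800,3),np.uint8);o[:500,:400]=a;o[:300,400:792]=b[:300,:392];o[300:600,400:790]=c
cv2.imwrite("pics/c3.png",o)
```

```text
handle out [364.8 284.1  47.5] [[0.0, -0.0], [0.0, 0.0]]
pin out [405.  264.8 173.5] [[0.0, -0.5], [0.4, 0.0]]
scrL [480.3 334.  121.9] [[-0.0, -0.2], [0.1, 0.0]]
scrR [481.4 280.7 121.6] [[-0.0, -0.7], [0.6, 0.1]]
nozzle [474.  493.5 105.1] [[-0.0, -0.3], [0.3, 0.0]]
tray [491.5 -43.6  22. ]
tray [ 497.5 -221.7   22. ]
tray [ 358.4 -223.6   22. ]
tray [353.1 -55.2  22. ]
driver [452.7  67.8   8. ]
driver [372.9  59.4   8. ]
driver [521.9  71.7   8. ]
base [508.4 215.6  18. ]
base [445.5 213.6  18. ]
bracket side top corner [464.2 221.1 168. ]
```

View pics/c3.png

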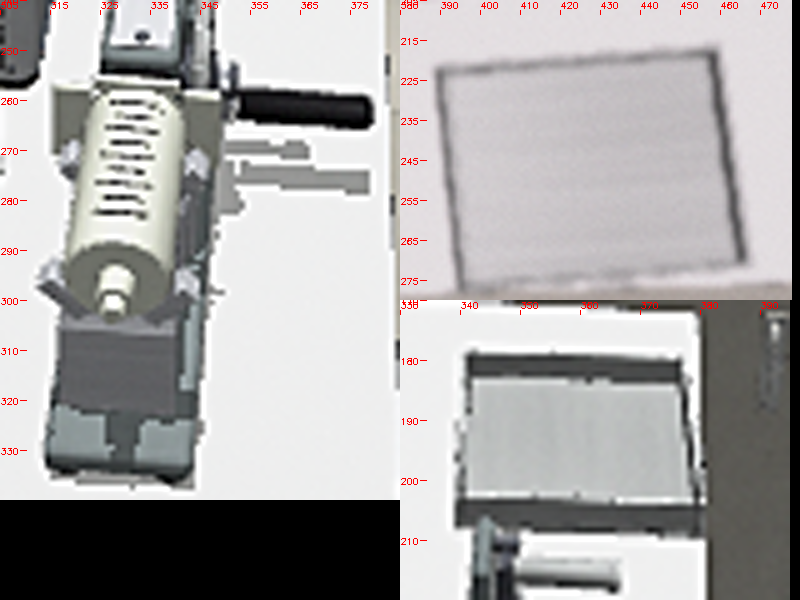

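The side crop confirms the barrel nozzle at (326,301) and the tray corners at about (340,207), (379,208), (376,181) and (342,180). So the press is at about (479,307.5) with yaw about 0.025, the wheel at about 5.26 rad and the pawl on the wheel. The tray centre is near (425,−134).

Add to h.py:
```python
from scipy.spatial.transform import Rotation as Ro
O=np.array([479.3,307.4,0]);PS=.025
def w(p): return O+Ro.from_euler('z',PS).apply(p)   # press->world
def go(g,yaw,dzgrip=159):
    "shift from present pose to grasp point g (world), tool yaw"
    from plant import bot
    o=bot.get_obs();R=Ro.from_euler('xyz',o["tcp_rot"])
    d=R.inv().apply(np.array(g)+[0,0,dzgrip]-o["tool_pos"])
    t=-(yaw-o["tcp_rot"][2]);t=(t+np.pi)%(2*np.pi)-np.pi
    return np.round(d,1).tolist(),round(t,3)
def pin(a,x=-57):
    an=np.arctan2(32,-27)-a  # angle from right(-y)... y'=-r cos
    return w([x,-70+42*np.cos(np.arctan2(32,27)+a),140+42*np.sin(np.arctan2(32,27)+a)])
```

Run:
```python
from h import *
for p in [(340,207),(379,208),(376,181),(342,180)]: print("trayside",onz("side",p,22))
print("boxfront low",[onz("top",p,0).tolist() for p in [(276,201),(412,199)]],"top",[onz("top",p,260).tolist() for p in [(268,174),(445,163)]])
for a in(0,.5,1,1.5,1.9):print(a,np.round(pin(a),1))
print(go([430,-230,245],.02)); 
print(go(pin(0)+[0,0,60],.02))
```

```text
trayside [486.2 -10.7  22. ]
trayside [358.7 -19.7  22. ]
trayside [ 367.1 -208.5   22. ]
trayside [ 492.6 -201.5   22. ]
boxfront low [[553.5, 245.4, 0.0], [550.6, -108.8, 0.0]] top [[558.2, 230.9, 260.0], [572.5, -110.7, 260.0]]
0 [423.4 263.1 172.1]
0.5 [423.9 244.4 181.2]
1 [424.4 223.6 180.1]
1.5 [424.8 205.9 169.3]
1.9 [425.  196.9 155.3]
([326.9, -163.1, 0.4], np.float64(0.325))
([487.4, -629.3, 14.0], np.float64(0.325))
```

Call:
shift_gripper(
  segments=[
    [60,[327,-163,0],0.325],
    [60,[327,-163,0],0.325],
    [60,[327,-163,0],0.325],
    [60,[327,-163,0],0.325],
    [60,[327,-163,0],0.325],
  ],
)

```text
time: 0.72
tool_pos: [392.1, -269.4, 404.6]
tcp_rot: [-3.142, 0.0, 0.02]
contact_force: [0.6, 0.4, 0.2]
grip_width: 60.3
finger_force: 0.0
```

```bash
python3 -c "
from h import *
print(go(pin(0)+[0,0,60],.02))"
```

```text
([41.7, -531.7, 13.5], np.float64(-0.0))
```

Call:
shift_gripper(
  segments=[
    [60,[31,-532,13],0],
    [60,[31,-532,13],0],
    [60,[31,-532,13],0],
    [60,[31,-532,13],0],
    [60,[31,-532,13],0],
  ],
)

```text
time: 1.35
tool_pos: [402.7, 43.1, 397.0]
tcp_rot: [3.141, -0.0, 0.019]
contact_force: [0.6, 0.4, 0.1]
grip_width: 60.0
finger_force: 0.0
```

Call:
shift_gripper(
  segments=[
    [50,[10,-220,0],0],
    [50,[10,-220,0],0],
    [50,[10,-220,0],0],
    [50,[10,-220,0],0],
    [50,[10,-220,0],0],
  ],
)

```text
time: 1.98
tool_pos: [408.3, 263.1, 396.4]
tcp_rot: [3.141, 0.001, 0.023]
contact_force: [-0.2, -1.0, -0.5]
grip_width: 49.9
finger_force: 0.0
```

```bash
python3 - <<'E'
from h import *
print(go(pin(0)+[0,0,60],.02))
from plant import bot
n=[]
a=bot.capture("top")["color"][150:290,140:300,::-1];b=bot.capture("side")["color"][90:290,290:450,::-1]
o=np.zeros((600,800,3),np.uint8)
o[:350,:400]=cv2.resize(a,(400,350),interpolation=2);o[:500,400:800]=cv2.resize(b,(400,500),interpolation=2)
cv2.imwrite("pics/d1.png",o)
E
```

```text
([15.1, 0.4, 5.3], np.float64(0.003))
```

View pics/d1.png

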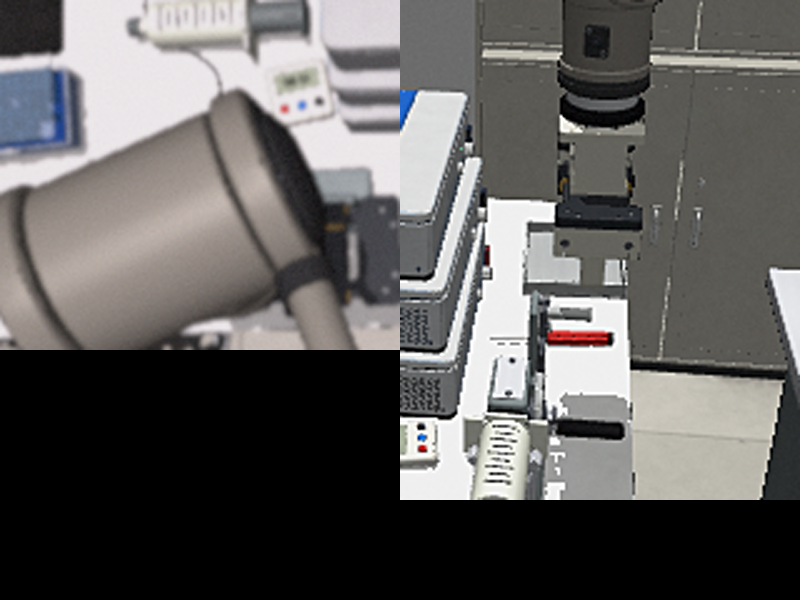

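The side view shows the gripper at px (555–640, 195–290) in front of and above the pin. Its body is wide along y, so 190 mm lies along the closing line. Next I'll descend onto the pin and close.

Call:
shift_gripper(
  segments=[
    [40,[14,-1,25],0],
    [40,[14,-1,50],0],
    [40,[14,-1,55],0],
    [40,[14,-1,55],0],
  ],
)

```text
time: 2.58
tool_pos: [422.9, 261.9, 342.5]
tcp_rot: [3.141, -0.0, 0.019]
contact_force: [-0.1, -0.8, -0.3]
grip_width: 40.0
finger_force: 0.0
```

Call:
shift_gripper(
  segments=[
    [5,[0,0,0],0],
    [5,[0,0,0],0],
    [5,[0,0,0],0],
    [5,[0,0,0],0],
    [5,[0,0,0],0],
  ],
)

```text
time: 3.2
tool_pos: [422.7, 263.0, 342.6]
tcp_rot: [-3.141, -0.001, 0.02]
contact_force: [-0.4, 3.0, 4.8]
grip_width: 11.1
finger_force: 30.0
```

Run:
```python
from h import *
for a in (.3,.6,.9,1.2,1.4,1.55):print(a,np.round(pin(a)-pin(0.03),1))
```

```text
0.3 [ 0.2 -9.7  5.8]
0.6 [  0.5 -21.9   8.9]
0.9 [  0.9 -34.4   8.3]
1.2 [  1.2 -46.2   4. ]
1.4 [  1.3 -53.1  -0.8]
1.55 [  1.4 -57.6  -5.2]
```

Call:
shift_gripper(
  segments=[
    [5,[0,10,-6],0],
    [5,[0,22,-9],0],
    [5,[0,34,-8.5],0],
    [5,[1,46,-4],0],
    [5,[1,53,1],0],
  ],
)

```text
time: 3.82
tool_pos: [424.0, 209.7, 340.7]
tcp_rot: [-3.14, 0.002, 0.019]
contact_force: [-3.0, 6.8, 1.6]
grip_width: 10.9
finger_force: 30.0
```

Call:
shift_gripper(
  segments=[
    [5,[0,4,4],0],
    [5,[0,5,6],0],
    [5,[0,5,6],0],
  ],
)

```text
time: 4.2
tool_pos: [424.1, 204.7, 334.7]
tcp_rot: [-3.142, 0.003, 0.02]
contact_force: [-2.6, 4.0, 1.6]
grip_width: 11.2
finger_force: 30.0
```

Call:
shift_gripper(
  segments=[
    [60,[0,0,0],0],
    [60,[0,0,0],0],
    [60,[0,0,0],0],
    [60,[-10,0,-50],0],
    [60,[-40,0,-70],0],
  ],
)

```text
time: 4.82
tool_pos: [385.6, 203.8, 407.2]
tcp_rot: [-3.141, -0.004, 0.019]
contact_force: [0.5, 0.5, 0.3]
grip_width: 56.4
finger_force: 0.0
```

Call:
shift_gripper(
  segments=[
    [60,[-30,-40,0],0],
    [60,[-30,-40,0],0],
  ],
)

```text
time: 5.08
tool_pos: [352.5, 244.5, 405.5]
tcp_rot: [-3.141, -0.001, 0.023]
contact_force: [0.6, -0.5, 0.1]
grip_width: 59.4
finger_force: 0.0
```

Run:
```python
from h import *
from plant import bot
b=bot.capture("side")["color"][190:290,310:410,::-1]
cv2.imwrite("pics/d2.png",cv2.resize(b,(600,600),interpolation=2))
```

```text
(no output)
```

View pics/d2.png

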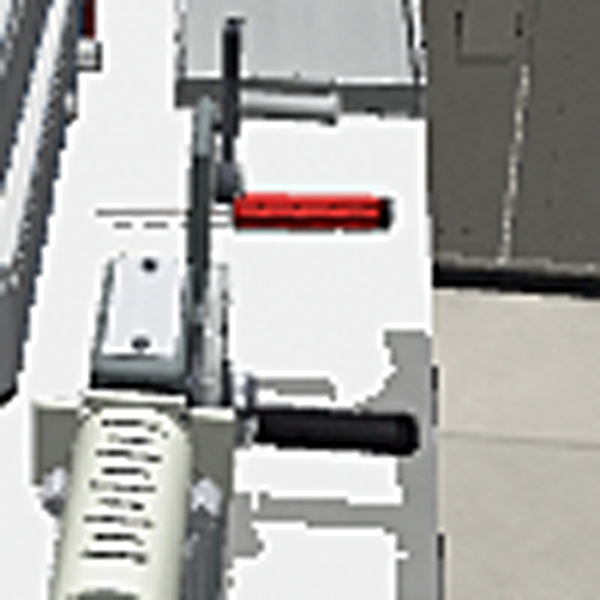

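The pawl now stands upright and thrown back: its tip is at ~(349,193) and its pin runs ~(350–366, 207.5). The handle is unchanged at ~(353–379, 261). Next I'll check the pawl angle and move to the handle.

Add to h.py:
```python
R0=40.
def han(a,x=-106): return w([x,-R0*np.cos(a),80+R0*np.sin(a)])
```

Run:
```python
from h import *
for a in(1.5,1.7,1.9):print(a,proj("side",pin(a,-74)))
print("seen 366.6,207.5")
for a in (5.16,5.26,5.36):print(a,np.round(han(a,-114),1),proj("side",han(a,-114)),proj("top",han(a,-114)))
print(go(han(5.26)+[0,0,110],-.155));print(go(han(5.26)+[0,0,7],-.155))
```

```text
1.5 [365.52726888 204.28271527]
1.7 [365.36055663 205.3856782 ]
1.9 [365.18074799 207.04297862]
seen 366.6,207.5
5.16 [365.8 287.2  43.9] [378.56175836 263.33943484] [256.40559082 275.57602248]
5.26 [365.9 283.7  45.8] [378.56587432 261.87713864] [257.75345481 275.51313545]
5.36 [365.9 280.4  48.1] [378.58308851 260.36948062] [258.99597112 275.45695418]
([21.2, -39.7, 90.5], np.float64(0.178))
([21.1, -39.7, 193.5], np.float64(0.178))
```

Call:
shift_gripper(
  segments=[
    [60,[15,-40,40],0.178],
    [50,[21,-40,90],0.178],
    [40,[21,-40,140],0.178],
    [40,[21,-40,180],0.178],
    [40,[21,-40,193],0.178],
  ],
)

```text
time: 5.75
tool_pos: [374.5, 282.6, 209.8]
tcp_rot: [3.139, 0.003, -0.159]
contact_force: [0.1, -0.3, 0.7]
grip_width: 40.2
finger_force: 0.0
```

Call:
shift_gripper(
  segments=[
    [40,[0,0,0],0],
  ],
)

```text
time: 5.88
tool_pos: [374.9, 283.3, 211.9]
tcp_rot: [3.141, 0.001, -0.159]
contact_force: [-0.4, -0.1, 0.4]
grip_width: 40.1
finger_force: 0.0
```

```bash
python3 -c "
from h import *
print(go(han(5.26)+[0,0,7],-.155))"
```

```text
([-1.1, -0.5, 0.0], np.float64(-0.004))
```

Call:
shift_gripper(
  segments=[
    [10,[-1,0,0],0],
    [10,[-1,0,0],0],
    [10,[-1,0,0],0],
    [10,[-1,0,0],0],
  ],
)

```text
time: 6.38
tool_pos: [373.9, 284.5, 213.3]
tcp_rot: [-3.139, -0.003, -0.158]
contact_force: [1.4, 4.6, 7.1]
grip_width: 19.0
finger_force: 29.6
```

Run:
```python
from h import *
Y=-.159
R=Ro.from_euler('xyz',[np.pi,0,Y])
a=5.26
prev=han(a)
while a>.01:
    a=max(a-.35,0);d=R.inv().apply(han(a)-han(5.26));print(round(a,2),np.round(d,1),np.round(R.inv().apply(han(a)-prev),1));prev=han(a)
```

```text
4.91 [ -2.4 -12.8   5.1] [ -2.4 -12.8   5.1]
4.56 [ -4.9 -26.4   5.4] [ -2.5 -13.7   0.3]
4.21 [ -7.3 -39.4   0.9] [ -2.4 -13.   -4.5]
3.86 [ -9.3 -50.1  -7.8] [ -2.  -10.7  -8.7]
3.51 [-10.6 -57.2 -19.7] [ -1.3  -7.1 -11.9]
3.16 [-11.1 -59.8 -33.4] [ -0.5  -2.6 -13.7]
2.81 [-10.7 -57.7 -47.2] [  0.4   2.1 -13.8]
2.46 [ -9.5 -51.  -59.4] [  1.2   6.6 -12.2]
2.11 [ -7.6 -40.7 -68.5] [ 1.9 10.3 -9.1]
1.76 [ -5.2 -27.9 -73.4] [ 2.4 12.8 -5. ]
1.41 [ -2.6 -14.2 -73.6] [ 2.5 13.7 -0.2]
1.06 [ -0.2  -1.2 -69. ] [ 2.4 12.9  4.6]
0.71 [  1.7   9.3 -60.2] [ 2.  10.6  8.8]
0.36 [  3.   16.3 -48.2] [ 1.3  7.  12. ]
0.01 [  3.5  18.8 -34.6] [ 0.5  2.5 13.7]
0 [  3.5  18.9 -34.2] [0.  0.  0.4]
```

Call:
shift_gripper(
  segments=[
    [10,[-1.2,-6.3,3],0],
    [10,[-2.4,-12.8,5],0],
    [10,[-3.6,-19.5,6],0],
    [10,[-4.9,-26.4,5.4],0],
    [10,[-6,-33,3.5],0],
  ],
)

```text
time: 7.0
tool_pos: [373.6, 317.1, 207.3]
tcp_rot: [3.141, -0.002, -0.158]
contact_force: [12.4, -1.0, -19.2]
grip_width: 18.9
finger_force: 29.1
```

Add to h.py:
```python
def path(angs,yc=307.5,zo=246.2,x=374):
    from plant import bot
    o=bot.get_obs();R=Ro.from_euler('xyz',o["tcp_rot"]);c=np.array(o["tool_pos"])-np.array(o["contact_force"])/15
    for a in angs:
        y=-40*np.cos(a);print(round(a,2),np.round(R.inv().apply(np.array([x-.025*y,yc+y,zo+40*np.sin(a)])-c),1).tolist())
```

```bash
python3 -c "
from h import *
path([4.3,4.1,3.9,3.7,3.5,3.3])"
```

```text
4.3 [-0.2, -6.4, -1.0]
4.1 [-1.5, -13.2, -4.9]
3.9 [-2.5, -19.2, -10.1]
3.7 [-3.4, -24.0, -16.4]
3.5 [-4.0, -27.4, -23.6]
3.3 [-4.4, -29.4, -31.3]
```

Call:
shift_gripper(
  segments=[
    [10,[-0.2,-6.4,-1],0],
    [10,[-1.5,-13.2,-5],0],
    [10,[-2.5,-19.2,-10],0],
    [10,[-3.4,-24,-16.4],0],
    [10,[-4,-27.4,-23.6],0],
  ],
)

```text
time: 7.62
tool_pos: [373.6, 346.1, 231.7]
tcp_rot: [-3.139, -0.002, -0.158]
contact_force: [5.8, 7.0, -6.5]
grip_width: 18.9
finger_force: 29.4
```

```bash
python3 -c "
from h import *
path([3.3,3.1,2.9,2.7,2.5])"
```

```text
3.3 [-0.4, -1.4, -7.8]
3.1 [-0.5, -1.9, -15.7]
2.9 [-0.3, -0.8, -23.7]
2.7 [0.2, 1.9, -31.2]
2.5 [1.0, 5.9, -38.0]
```

Forces are low and it follows the circle well. Continuing.

Call:
shift_gripper(
  segments=[
    [10,[-0.4,-1.4,-7.8],0],
    [10,[-0.5,-1.9,-15.7],0],
    [10,[-0.3,-0.8,-23.7],0],
    [10,[0.2,1.9,-31.2],0],
    [10,[1,5.9,-38],0],
  ],
)

```text
time: 8.25
tool_pos: [373.6, 339.9, 270.6]
tcp_rot: [-3.139, -0.002, -0.158]
contact_force: [4.9, 4.3, -1.4]
grip_width: 18.9
finger_force: 29.4
```

```bash
python3 -c "
from h import *
path([2.3,2.1,1.9,1.7,1.5])"
```

```text
2.3 [0.9, 5.3, -5.4]
2.1 [2.1, 11.7, -10.1]
1.9 [3.4, 18.8, -13.4]
1.7 [4.9, 26.5, -15.3]
1.5 [6.3, 34.3, -15.5]
```

```bash
python3 -c "
from h import *
from plant import bot
print(np.round(bot.get_obs()['joint_positions'],2))"
```

```text
[0.59 0.46 1.76 0.   0.92 2.31]
```

Call:
shift_gripper(
  segments=[
    [10,[0.9,5.3,-5.4],0],
    [10,[2.1,11.7,-10],0],
    [10,[3.4,18.8,-13.4],0],
    [10,[4.9,26.5,-15.3],0],
    [10,[6.3,34.3,-15.5],0],
  ],
)

```text
time: 8.88
tool_pos: [374.1, 304.4, 285.5]
tcp_rot: [-3.141, -0.001, -0.158]
contact_force: [4.4, 5.1, -6.8]
grip_width: 19.1
finger_force: 29.5
```

```bash
python3 -c "
from h import *
path([1.3,1.1,.9,.7,.5,.3,.1,0,-.1])"
```

```text
1.3 [1.6, 7.1, 1.2]
1.1 [2.9, 14.4, 4.1]
0.9 [4.1, 21.0, 8.4]
0.7 [5.2, 26.6, 13.9]
0.5 [6.0, 31.1, 20.5]
0.3 [6.5, 34.2, 27.9]
0.1 [6.8, 35.7, 35.7]
0 [6.9, 35.9, 39.7]
-0.1 [6.8, 35.7, 43.7]
```

Call:
shift_gripper(
  segments=[
    [10,[1.6,7.1,1.2],0],
    [10,[2.9,14.4,4.1],0],
    [10,[4,21,8.4],0],
    [10,[5,26.6,13.9],0],
    [10,[5.6,31.1,20.5],0],
  ],
)

```text
time: 9.5
tool_pos: [374.5, 273.4, 264.9]
tcp_rot: [-3.139, -0.0, -0.158]
contact_force: [1.7, 11.5, -2.0]
grip_width: 18.9
finger_force: 29.7
```

```bash
python3 -c "
from h import *
path([.3,.1,0,-.05,-.1])"
```

```text
0.3 [1.1, 3.2, 7.0]
0.1 [1.4, 4.8, 14.8]
0 [1.4, 5.0, 18.8]
-0.05 [1.4, 5.0, 20.8]
-0.1 [1.4, 4.8, 22.8]
```

Call:
shift_gripper(
  segments=[
    [10,[1,3,7],0],
    [10,[1.2,4.3,14.8],0],
    [10,[1.2,4.5,18],0],
    [10,[1.2,4.5,19.5],0],
    [10,[1.2,4.5,19.5],0],
  ],
)

```text
time: 10.12
tool_pos: [374.7, 268.7, 245.6]
tcp_rot: [-3.14, 0.0, -0.158]
contact_force: [0.8, 6.7, 0.1]
grip_width: 18.9
finger_force: 29.7
```

Call:
shift_gripper(
  segments=[
    [10,[0,0,1],0],
    [10,[0,0,2],0],
    [10,[0,0,2],0],
  ],
)

```text
time: 10.5
tool_pos: [374.7, 268.8, 244.7]
tcp_rot: [-3.14, -0.0, -0.158]
contact_force: [-4.1, 5.1, 12.2]
grip_width: 19.1
finger_force: 29.8
```

Call:
shift_gripper(
  segments=[
    [10,[0,0,1],0],
    [10,[0,0,1.5],0],
    [10,[0,0,1.5],0],
  ],
)

```text
time: 10.88
tool_pos: [374.6, 268.8, 244.1]
tcp_rot: [-3.139, -0.001, -0.158]
contact_force: [-6.1, 4.1, 22.2]
grip_width: 18.9
finger_force: 29.9
```

Call:
shift_gripper(
  segments=[
    [40,[0,0,-1],0],
    [40,[0,0,-1],0],
    [40,[0,0,-1],0],
    [40,[0,0,-40],0],
    [60,[0,0,-100],0],
  ],
)

```text
time: 11.5
tool_pos: [374.5, 267.5, 341.5]
tcp_rot: [3.138, 0.005, -0.159]
contact_force: [0.9, 1.0, 0.6]
grip_width: 46.3
finger_force: 0.0
```

Call:
shift_gripper(
  segments=[
    [60,[0,0,-60],-0.18],
    [80,[0,0,-60],-0.37],
    [80,[-20,-50,-60],-0.56],
    [80,[-20,-100,-60],-0.75],
    [80,[-20,-100,-60],-0.93],
  ],
)

```text
time: 12.12
tool_pos: [370.8, 372.2, 401.1]
tcp_rot: [-3.141, 0.001, 0.781]
contact_force: [0.2, -1.4, -0.5]
grip_width: 80.2
finger_force: 0.0
```

Run:
```python
from h import *
from plant import bot
a=bot.capture("top")["color"][195:270,150:300,::-1];b=bot.capture("side")["color"][185:285,310:400,::-1]
o=np.zeros((600,800,3),np.uint8)
o[:220,:440]=cv2.resize(a,(440,220),interpolation=2);o[:400,440:800]=cv2.resize(b,(360,400),interpolation=2)
cv2.imwrite("pics/d3.png",o)
```

```text
(no output)
```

View pics/d3.png

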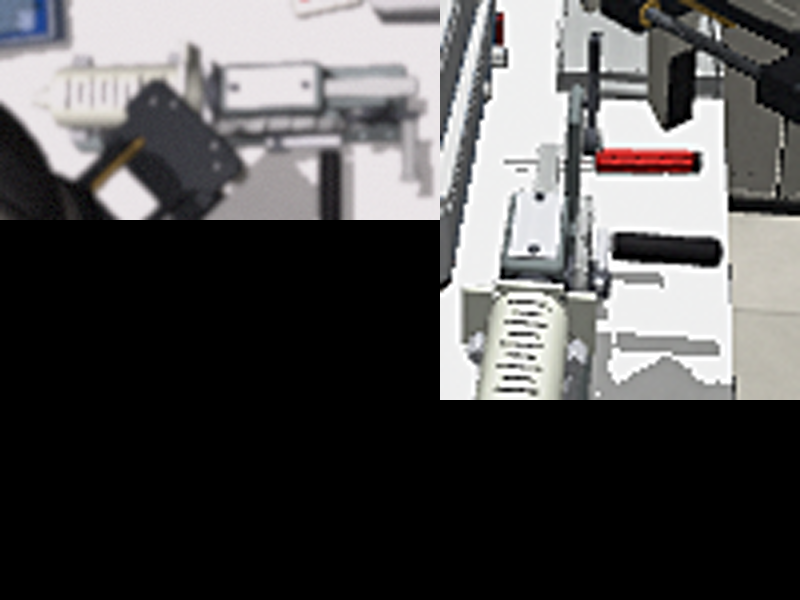

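The rack now sticks out to the right of the housing, the pawl still stands back, and the handle's outer end is at side ~(380,247.3).

Run:
```python
from h import *
for a in(-.1,0,.1,.2,.3):print(a,proj("side",han(a,-114)+[0,1.5,0]))
print(go(w([0,116,102])+[0,0,80],1.596));print(go(w([0,116,102]),1.596))
```

```text
-0.1 [379.18027094 248.36736249]
0 [379.29623817 247.08237351]
0.1 [379.41886926 245.88786328]
0.2 [379.54710114 244.7951932 ]
0.3 [379.67980969 243.81505921]
([112.8, 35.9, 59.9], np.float64(-0.822))
([112.9, 36.0, 139.9], np.float64(-0.822))
```

Run:
```python
from h import *
print([onz("top",p,102).tolist() for p in [(175,217.5),(175,238.5),(200,216.5),(200,238),(161,230)]], w([0,116,102]))
```

```text
[[501.6, 464.5, 102.0], [453.6, 462.2, 102.0], [502.5, 407.6, 102.0], [453.3, 405.9, 102.0], [473.7, 494.8, 102.0]] [476.40030207 423.36375189 102.        ]
```

Call:
shift_gripper(
  segments=[
    [92,[40,12,10],-0.18],
    [92,[80,24,20],-0.37],
    [92,[113,36,30],-0.55],
    [92,[113,36,50],-0.74],
    [92,[113,36,60],-0.822],
  ],
)

```text
time: 12.85
tool_pos: [477.4, 422.0, 340.1]
tcp_rot: [-3.139, 0.002, 1.592]
contact_force: [0.3, -0.1, -0.0]
grip_width: 91.5
finger_force: 0.0
```

Call:
shift_gripper(
  segments=[
    [92,[0,0,0],0],
  ],
)

```text
time: 12.98
tool_pos: [477.1, 422.1, 340.9]
tcp_rot: [-3.139, 0.002, 1.589]
contact_force: [0.2, 0.2, 0.1]
grip_width: 91.8
finger_force: 0.0
```

Run:
```python
from h import *
print(go(w([0,116,102]),1.596))
```

```text
([1.4, -0.5, 79.9], np.float64(-0.007))
```

Call:
shift_gripper(
  segments=[
    [92,[1,0,40],0],
    [92,[1,0,70],0],
    [92,[1,0,80],0],
    [92,[1,0,80],0],
  ],
)

```text
time: 13.48
tool_pos: [477.2, 423.7, 262.6]
tcp_rot: [3.141, 0.0, 1.592]
contact_force: [0.8, -0.1, 0.8]
grip_width: 91.7
finger_force: 0.0
```

Call:
shift_gripper(
  segments=[
    [40,[0,0,0],0],
    [40,[0,0,0],0],
    [40,[0,0,0],0],
    [40,[0,0,0],0],
    [40,[0,0,0],0],
  ],
)

```text
time: 14.1
tool_pos: [477.7, 423.9, 262.7]
tcp_rot: [3.139, -0.001, 1.594]
contact_force: [0.1, 0.4, -0.9]
grip_width: 48.1
finger_force: 29.9
```

Call:
shift_gripper(
  segments=[
    [40,[0,0,-10],0],
    [40,[0,0,-25],0],
    [40,[0,0,-50],0],
    [40,[0,0,-90],0],
    [40,[0,0,-130],0],
  ],
)

```text
time: 14.72
tool_pos: [476.6, 423.8, 394.3]
tcp_rot: [3.141, -0.0, 1.594]
contact_force: [0.8, 0.1, -1.8]
grip_width: 47.3
finger_force: 29.9
```

Call:
shift_gripper(
  segments=[
    [40,[0,0,-30],0],
    [40,[0,0,-40],0],
  ],
)

```text
time: 14.98
tool_pos: [476.7, 423.8, 435.2]
tcp_rot: [3.138, -0.002, 1.594]
contact_force: [0.6, 0.4, -1.4]
grip_width: 47.6
finger_force: 29.9
```

Run:
```python
from h import *
from plant import bot
a=bot.capture("side");b=a["color"][100:300,290:450,::-1];cv2.imwrite("pics/e_s.png",b)
# tray checks from initial side picture
for p,z in [((341,203),22),((340,207.5),0),((378.5,203.5),22),((376,179.5),22),((342,178.8),22)]: print(onz("side",p,z))
print(go([425,-134,273.7],1.6))
```

```text
[484.7 -36.5  22. ]
[487.9 -43.    0. ]
[360.  -48.1  22. ]
[ 367.  -220.5   22. ]
[ 493.2 -211.1   22. ]
([-556.5, -64.7, 1.0], np.float64(-0.006))
```

Call:
shift_gripper(
  segments=[
    [40,[-50,-30,0],0],
    [40,[-110,-50,0],0],
    [40,[-170,-56,0],0],
    [40,[-230,-57,0],0],
    [40,[-290,-58,0],0],
  ],
)

```text
time: 15.65
tool_pos: [424.9, 130.9, 431.2]
tcp_rot: [-3.14, 0.0, 1.594]
contact_force: [1.2, 0.3, -0.6]
grip_width: 47.8
finger_force: 29.9
```

Call:
shift_gripper(
  segments=[
    [40,[-60,-1,0],0],
    [40,[-120,-3,0],0],
    [40,[-180,-4,0],0],
    [40,[-240,-6,0],0],
    [40,[-273,-7,0],0],
  ],
)

```text
time: 16.27
tool_pos: [424.3, -143.0, 431.1]
tcp_rot: [-3.14, -0.001, 1.591]
contact_force: [1.1, 0.3, -1.6]
grip_width: 48.0
finger_force: 29.9
```

Call:
shift_gripper(
  segments=[
    [40,[0,0,0],0],
  ],
)

```text
time: 16.4
tool_pos: [424.6, -142.4, 431.0]
tcp_rot: [-3.139, -0.001, 1.59]
contact_force: [-0.4, 0.8, -1.5]
grip_width: 47.7
finger_force: 29.9
```

Run:
```python
from h import *
from plant import bot
a=bot.capture("side")["color"][110:270,310:410,::-1];b=bot.capture("top")["color"][170:300,330:500,::-1]
o=np.zeros((600,800,3),np.uint8);o[:600,:375]=cv2.resize(a,(375,600),interpolation=2);o[:321,380:800]=cv2.resize(b,(420,321),interpolation=2);cv2.imwrite("pics/e1.png",o)
print(go([425.5,-140,31],1.6))
```

```text
([-0.1, 1.3, 241.3], np.float64(-0.007))
```

View pics/e1.png

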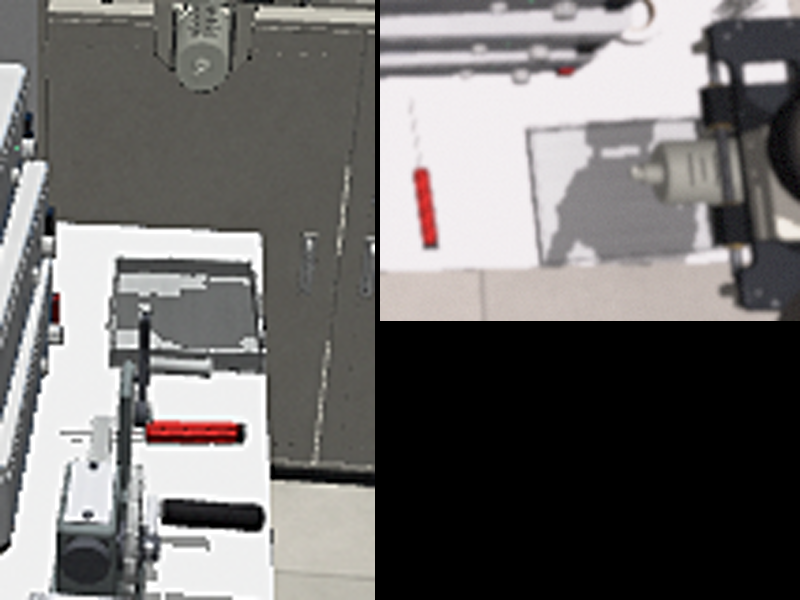

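The barrel hangs level in the jaws over the tray, nozzle pointing left, with the pawl, home handle and driver in place. Now I'll lower it.

Call:
shift_gripper(
  segments=[
    [40,[0,1,60],0],
    [40,[0,1,120],0],
    [40,[0,1,170],0],
    [40,[0,1,205],0],
    [40,[0,1,225],0],
  ],
)

```text
time: 17.12
tool_pos: [425.5, -138.7, 205.3]
tcp_rot: [-3.139, -0.002, 1.596]
contact_force: [0.5, -0.1, -0.6]
grip_width: 48.2
finger_force: 29.9
```

Call:
shift_gripper(
  segments=[
    [40,[0,0,5],0],
    [40,[0,0,10],0],
    [40,[0,0,12],0],
    [40,[0,0,12],0],
  ],
)

```text
time: 17.62
tool_pos: [426.1, -140.5, 195.7]
tcp_rot: [3.141, 0.001, 1.594]
contact_force: [-0.3, -0.2, -0.7]
grip_width: 48.1
finger_force: 29.9
```

Call:
shift_gripper(
  segments=[
    [40,[0,0,1],0],
    [40,[0,0,2],0],
    [40,[0,0,2],0],
  ],
)

```text
time: 18.0
tool_pos: [425.9, -140.5, 193.2]
tcp_rot: [3.142, 0.0, 1.594]
contact_force: [-0.6, -0.2, -1.3]
grip_width: 48.1
finger_force: 29.9
```

Call:
shift_gripper(
  segments=[
    [40,[0,0,0.7],0],
    [40,[0,0,1.4],0],
    [40,[0,0,1.4],0],
  ],
)

```text
time: 18.38
tool_pos: [425.9, -140.5, 191.7]
tcp_rot: [-3.141, 0.0, 1.594]
contact_force: [0.3, -0.7, -1.2]
grip_width: 48.0
finger_force: 29.9
```

Call:
shift_gripper(
  segments=[
    [40,[0,0,0.4],0],
    [40,[0,0,0.8],0],
    [40,[0,0,0.8],0],
  ],
)

```text
time: 18.75
tool_pos: [426.0, -140.5, 191.1]
tcp_rot: [3.141, 0.0, 1.594]
contact_force: [-0.1, 0.8, 1.2]
grip_width: 47.8
finger_force: 29.9
```

Call:
shift_gripper(
  segments=[
    [40,[0,0,0.4],0],
    [40,[0,0,0.8],0],
    [40,[0,0,0.8],0],
  ],
)

```text
time: 19.12
tool_pos: [425.9, -140.3, 190.4]
tcp_rot: [-3.142, -0.0, 1.594]
contact_force: [-0.4, 2.2, 5.2]
grip_width: 48.0
finger_force: 30.0
```

Call:
shift_gripper(
  segments=[
    [52,[0,0,0],0],
    [56,[0,0,0],0],
    [64,[0,0,0],0],
    [64,[0,0,0],0],
  ],
)

```text
time: 19.62
tool_pos: [425.9, -140.5, 190.1]
tcp_rot: [-3.142, 0.0, 1.594]
contact_force: [-0.1, -0.3, -0.4]
grip_width: 63.9
finger_force: 0.0
```

Call:
shift_gripper(
  segments=[
    [64,[0,0,-15],0],
    [64,[0,0,-50],0],
    [64,[0,0,-110],0],
    [64,[0,0,-170],0],
    [64,[0,0,-220],0],
  ],
)

```text
time: 20.25
tool_pos: [425.7, -140.4, 412.7]
tcp_rot: [3.14, 0.001, 1.594]
contact_force: [0.3, 0.3, -0.7]
grip_width: 63.7
finger_force: 0.0
```

Call:
shift_gripper(
  segments=[
    [64,[-60,0,0],0],
    [64,[-120,0,0],0],
    [64,[-180,0,0],0],
    [64,[-200,0,0],0],
  ],
)

```text
time: 20.75
tool_pos: [430.0, -343.3, 409.6]
tcp_rot: [-3.141, 0.0, 1.591]
contact_force: [-0.6, 0.8, -0.6]
grip_width: 64.1
finger_force: 0.0
```

Run:
```python
from h import *
from plant import bot
a=bot.capture("side")["color"][150:270,300:400,::-1];b=bot.capture("top")["color"][170:290,230:490,::-1]
o=np.zeros((600,800,3),np.uint8);o[:369,:800]=cv2.resize(b,(800,369),interpolation=2)
i=cv2.resize(a,(400,480),interpolation=2);o[369:,:400]=i[:231];o[369:,400:]=i[231:462];cv2.imwrite("pics/f1.png",o)
```

```text
(no output)
```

View pics/f1.png

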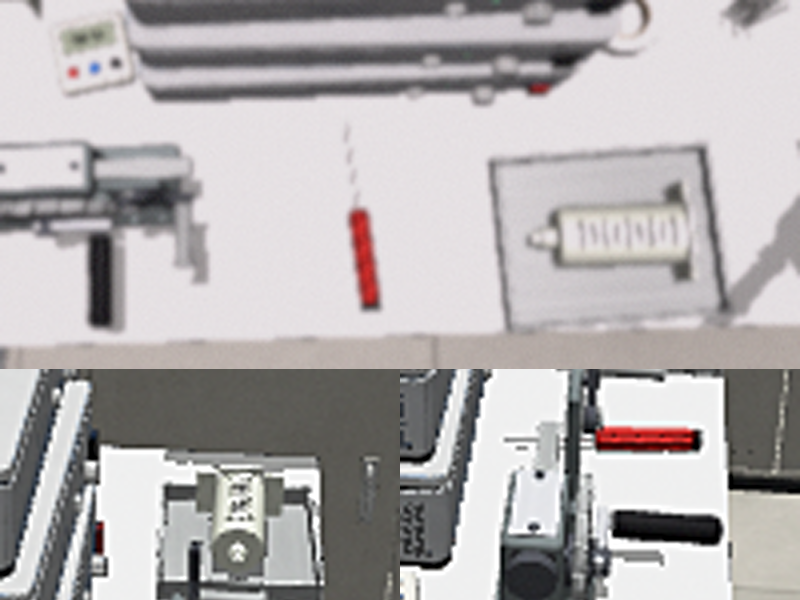

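The barrel lies flat inside the tray (top px ~(530–690, 235) of the crop). The pawl is thrown back, the handle is at home on the right, and the driver and timer haven't moved. I'll hand in.

```bash
python3 -c "
from plant import bot
print(bot.close_job())"
```

```text
the job is handed in; nothing more can be done
None
```

The job is handed in at about 21 s: the pawl is thrown back on its stop, the ram is wound fully home, and the empty barrel lies flat in the tray; in the last pictures, nothing else in view had moved.

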